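# Refit the ignition knob on the gas burner and hold it pressed

### The job

Get the table-top gas burner ready to light: first turn its gas dial clockwise so that its pointed nose stands at the round stud on the scale. Then pick up the loose black knob lying on the counter, turn it so that its D-shaped bore matches the flat of the bare shaft on the burner, push it all the way onto the shaft and press it down against the spring. The job finishes while you are still holding the knob pressed down, with the dial still at the stud; leave the other things on the counter where they are.

Things in the scene. Friction and masses are not known exactly. Their poses are not given: they have to be found in the camera images.
- hob: Table-top gas burner, fixed. Origin on the counter under the centre of its control deck, a flat bare-metal strip 140 mm (x) by 320 mm (y), top 80 mm above the counter, on the robot's side; towards +x follow the burner and a dark grate (108 mm high, from 80 mm on). Dial and bare shaft stand on the deck 150 mm apart, either may be on the left.
- dial (a joint): Angle of the gas dial, rad: grows as the dial turns clockwise seen from above, 0 to 2.8; it stays where it is left (friction 0.06 N m). At 1.4 its nose points to the round stud.
- dial_grip (a point): Centre of the top face of the dial's grip bar, on the vertical turning axis, 122 mm above the counter; turns with the dial, x along the bar towards its nose. Black dial: disc 50 mm dia, its top 26 mm below this point, on it an upright bar 48 mm long (x), 16 mm wide (y), 26 mm high, with a white line on top and a small nose at +x reaching 35 mm from the axis.
- pilot_stud (a point): The round dark stud, 9 mm dia, 2 mm high, on the dial's white scale plate (90 mm dia), 39.5 mm from the dial's axis; the other marks are thin lines. Point: its top.
- valve: The thin fixed dark collar, 48 mm dia, 2 mm thick, on the deck around the bare D-shaft, with a narrow tab (6 mm wide) reaching 38 mm from the axis on the side that the shaft's flat faces. Origin at deck height on the shaft's axis (80 mm above the counter); its x axis points along the tab, the way the flat faces.
- shaft_tip (a point): Centre of the round cross-section at the top end of the bare brass shaft: 16 mm dia, with one flat 2.5 mm from the axis over its whole height, facing the valve's +x; top edge chamfered 2 mm. It stands 32 mm above the deck (112 mm above the counter) when not pressed. It does not turn.
- shaft (a joint): How far the shaft is pressed down, m: 0 (up) to 0.008 (stop). Spring: 5 N to start moving, 9 N at the stop.
- knob: The loose black knob, upright on the counter, bore down; about 70 g. Origin: centre of its underside. Skirt 50 mm dia, 22 mm high; on it an upright grip bar 48 mm long (x), 16 mm wide (y), 22 to 46 mm above the underside, with a white line on top and at its +x end a small nose (22 to 32 mm high) reaching 35 mm from the axis.
- bore_end (a point): Closed end of the knob's D-bore, on its axis, 20 mm above its underside; meets shaft_tip when fully on. The bore opens at the underside: 18 mm dia, its flat 3.3 mm from the axis on the +x (nose) side, so about 1 mm play all round. The knob's nose must point the way the shaft's flat faces.
- ramekin: Bystander: white ceramic bowl 76 mm dia, 42 mm high, origin centre of underside.
- shaker: Bystander: steel shaker 48 mm dia, 74 mm high, origin centre of underside.
- tray: Bystander: shallow metal tray 160 x 110 x 22 mm, origin centre of underside.
- spoon: Bystander: steel spoon 200 mm long lying along its x, origin at its middle.
- bowl: Bystander: steel mixing bowl 160 mm dia, 75 mm high, origin centre of underside.
- jug: Bystander: clear jug 110 mm dia, 150 mm high, handle on its +y side, origin centre of underside.
- squeeze: Bystander: yellow bottle 56 mm dia, 170 mm high, origin centre of underside.
Things that resemble listed ones, but are neither listed nor needed, are in the scene too. Leave any red look-alike of the knob alone.

How it is judged:
By the outcome, as a careful person would: the job done as asked, in the order asked, and still so for the second after the job is handed in, while the arm keeps its last pose, push and grip.
It also fails if it takes over 59 s, if anything falls off the work surface, if the arm or the gripper's body presses on something with over 40 N, if the wrist force passes 120 N, or if a joint passes its speed limit or range.

### The arm

A 6-joint arm with a two-finger parallel gripper is mounted at the origin on the work surface. World frame = base frame: x ahead of the robot, y to its left, z up, the work surface at z = 0. Lengths are in m, angles in rad, forces in N, time in s.
With the tool pointing down it reaches from about 0.3 to 0.775 m from the base axis. Payload 14.6 kg.
Tool frame: the origin (TCP) lies on the centre line of the jaws, within the pads' length; the fingertips stand 19 mm ahead of it and the grasp point (between the pads) is the TCP; z points along the fingers, x is the direction in which the jaws open and shut, and the axes are right-handed (so a half turn about z gives the same grasp; the last joint's range is limited). The gripper opens to 94 mm and grips with 3 to 60 N. Pads are 16 mm wide; open, the fingers measure 119 mm over their backs; the gripper's body (75 mm by 177 mm) begins 78 mm behind the grasp point.
Start: joints at [1.26, 0.3, 1.521, -0, 1.321, -0.067], TCP at [0.133, 0.534, 0.224] pointing down, gripper open.
Joint ranges: [-3.03, 3.03], [-0.79, 2.21], [0.23, 2.52], [-1.04, 4.18], [0, 3.07], [-2.55, 2.55]. Speed limits (rad/s): [2.22, 2.22, 2.57, 3.14, 3.14, 3.14].

### API

Orientations are given as [roll, pitch, yaw] about the fixed x, y, z axes, in that order (R = Rz(yaw) Ry(pitch) Rx(roll)).
In Python, from station import ctrl, imaging gives the robot as it stands.
- The arm moves only by the shell command python3 -m handwheel 'ROWS' [OPENING] [FORCE]. ROWS is JSON, a list that holds one entry, the list of rows, each a list of 4 numbers: the shift along the tool's x, y, z in m, then the turn about the tool's z in rad. A call has 1 to 10 rows; each row shifts and turns the pose as measured when the row begins, along the tool's axes as they then stand; what a row does not reach is not made up. A row lasts 1/10 s, in which the tool goes at most 50 mm and 8.59 degrees, less where a joint would pass 70% of its speed; a pose out of reach is approached as far as the arm can. A call is refused whole if a number of a shift passes 0.05 or a number of a turn 0.15, either way. A call with a gripper value outside its range is refused whole. OPENING is the finger opening in m, from 0 to 0.094, set as the call begins (- or left out, the last holds). The fingers move at their own pace and stop on an object; FORCE is the grip in N (left out, the last holds). Time passes only in rows, so rows that do not move let the fingers close. It gives the time, the measured TCP pose, the force and the opening at its end, in the units of the state.
- ctrl.get_obs(): the state, without advancing time (a new reading comes with each control period).
- imaging.camera(name): name is "scene" or "side" or "wrist"; returns the picture (480x640x3 uint8, red, green, blue); there is no depth.
- imaging.camera_model(name): a dict with "camera_matrix" (3x3 intrinsics, pixels), "position" and "attitude" of the camera in the world. Camera axes: x right, y up, looking along -z (the intrinsics and any distortion apply to the point x, -y, -z); pixel columns grow to the right and rows downward; lengths in m; the calibration is good to about 2 mm. A picture is of the moment at which its call begins: read the wrist's pose just before it. camera_model takes no time and is no camera call; for the wrist camera it gives the pose at the moment of the call.
- ctrl.hand_in(): hands the job in, once; it reports no verdict.
The state is a dict: "time_s": time; "qpos": joint angles; "joint_vel": joint speeds; "tau": joint torques, N m; "ee_pos": TCP position; "eef_rot": TCP orientation; "force": force on the tool from outside, world axes, zero at the start; "moment": the same for the moment, N m; "grip_width": finger opening in m.
Only numpy, scipy, OpenCV 4.12 (cv2) and the standard library are available. Lean on these libraries where they do the work, as an engineer would, in place of code of your own. Each camera call takes 0.05 s, during which the arm holds its last target. There are 200 camera calls.

## Working session

There is one attempt and no reset: what is moved stays moved. The work goes in short steps, Python scripts to look and compute and a shell command to move; the robot and the scene stay as the last step left them, time stands still between calls to the robot, and variables do not carry over. Pictures are saved under pics/ and viewed, about 8 in all and at most 12, crops included, and the job is handed in when it is done.

```bash
ls; mkdir -p pics
cat > h.py <<'E'
import numpy as np, cv2
from scipy.spatial.transform import Rotation as R
from station import ctrl, imaging
def snap(name,fn=None):
    m=imaging.camera_model(name); im=imaging.camera(name)
    if fn: cv2.imwrite('pics/'+fn,im[:,:,::-1])
    return im,m
def rot(m):
    a=np.array(m['attitude'],float)
    return a if a.shape==(3,3) else R.from_euler('xyz',a).as_matrix()
def cast(m,u,v,z):
    K=np.array(m['camera_matrix']); d=np.linalg.inv(K)@[u,v,1]; d=rot(m)@[d[0],-d[1],-d[2]]
    p=np.array(m['position']); return p+d*(z-p[2])/d[2]
def proj(m,P):
    q=rot(m).T@(np.array(P)-m['position']); K=np.array(m['camera_matrix']); q=K@[q[0],-q[1],-q[2]]; return q[:2]/q[2]
E
python3 - <<'E'
from h import *
for n in('scene','side','wrist'):
    im,m=snap(n,n+'0.png'); print(n,m)
print(ctrl.get_obs())
E
```

```text
pics
scene {'camera_matrix': array([[469.71546129,   0.        , 317.49579239],
       [  0.        , 469.71546129, 238.99476408],
       [  0.        ,   0.        ,   1.        ]]), 'position': array([ 0.99749253, -0.60131984,  1.28293174]), 'attitude': array([0.58012436, 0.00676198, 0.71880916])}
side {'camera_matrix': array([[599.94418947,   0.        , 320.52966525],
       [  0.        , 599.94418947, 251.2077373 ],
       [  0.        ,   0.        ,   1.        ]]), 'position': array([-0.4599233 ,  0.92474927,  1.45376961]), 'attitude': array([ 0.77683458,  0.01163777, -2.35486393])}
wrist {'camera_matrix': array([[337.83626214,   0.        , 319.83034715],
       [  0.        , 337.83626214, 236.82961813],
       [  0.        ,   0.        ,   1.        ]]), 'position': array([0.05469071, 0.55314894, 0.3836885 ]), 'attitude': array([-2.77622234e-01,  9.76340789e-04,  1.32738199e+00])}
{'time_s': 0.15, 'qpos': array([ 1.26040551e+00,  3.00353613e-01,  1.52140467e+00,  1.14363803e-05,
        1.32064605e+00, -6.65776480e-02]), 'joint_vel': array([ 0.00018524, -0.00106387, -0.00220346,  0.00012496,  0.00077971,
        0.00034988]), 'tau': array([-2.50943136e-03, -5.31964052e+01, -3.52814698e+01,  7.06602889e-02,
        2.37284414e-02, -6.70069312e-05]), 'ee_pos': array([0.13271278, 0.53358664, 0.22402539]), 'eef_rot': array([-3.14152760e+00,  8.09152576e-04,  1.32698035e+00]), 'force': array([-0.12914019,  0.27453614, -1.45389004]), 'moment': array([ 0.02499383, -0.00839956, -0.00112592]), 'grip_width': 0.09413604504046766}
```

View pics/scene0.png

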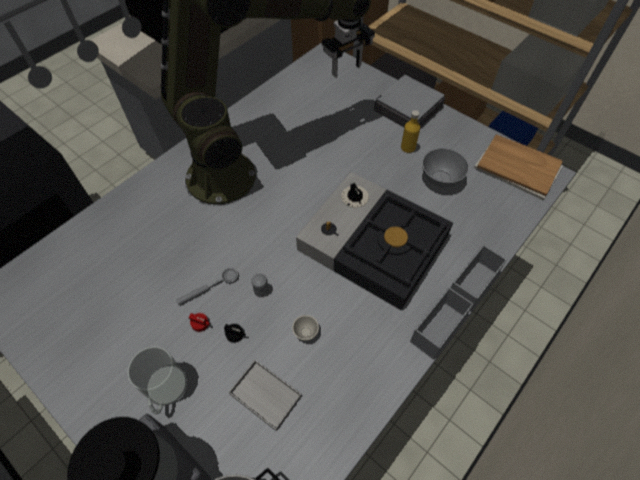

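View pics/side0.png

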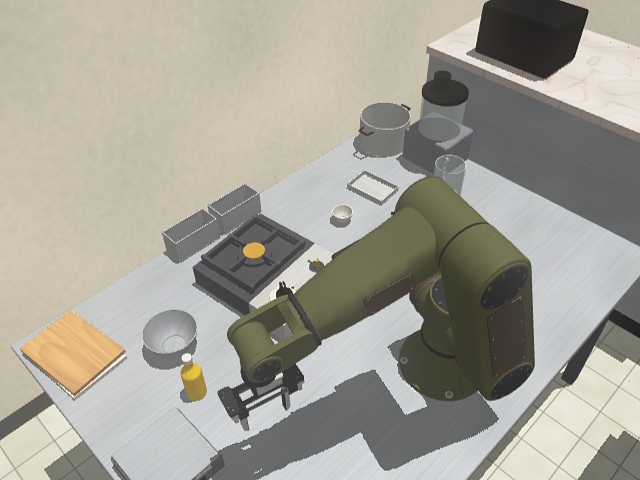

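The scene view shows the dial at about (355,194) and the bare shaft at (329,228). The black knob is at (235,332), the red look-alike at (199,321), the shaker at (260,285) and the ramekin at (306,328). In the side view the arm hides most of the deck. Next I'll get coarse positions.

Run:
```python
from h import *
im=cv2.imread('pics/scene0.png')
m=imaging.camera_model('scene')
for n,u,v,z in[('dial',355,190,.11),('shaft',328,222,.112),('collar',329,229,.08),('knob',234,330,.03),('red',199,320,.03),('shaker',260,280,.07),('squeeze',411,118,.17),('ramekin',306,325,.04),('deckL',357,178,.08),('deckR',299,240,.08)]:
    print(n,cast(m,u,v,z).round(3))
a=cv2.resize(im[160:270,280:400],None,fx=5,fy=5,interpolation=cv2.INTER_CUBIC)
b=cv2.resize(im[300:355,180:260],None,fx=5,fy=5,interpolation=cv2.INTER_CUBIC)
b=cv2.resize(im[290:360,180:220+20],None,fx=3,fy=3,interpolation=cv2.INTER_CUBIC)
c=np.zeros((550,800,3),np.uint8);c[:,:600]=a;c[:210,600:780]=b;cv2.imwrite('pics/c1.png',c)
```

```text
dial [0.453 0.192 0.11 ]
shaft [0.47  0.039 0.112]
collar [0.475 0.038 0.08 ]
knob [ 0.475 -0.376  0.03 ]
red [ 0.376 -0.421  0.03 ]
shaker [ 0.435 -0.226  0.07 ]
squeeze [0.428 0.521 0.17 ]
ramekin [ 0.622 -0.234  0.04 ]
deckL [0.411 0.257 0.08 ]
deckR [ 0.432 -0.053  0.08 ]
```

View pics/c1.png

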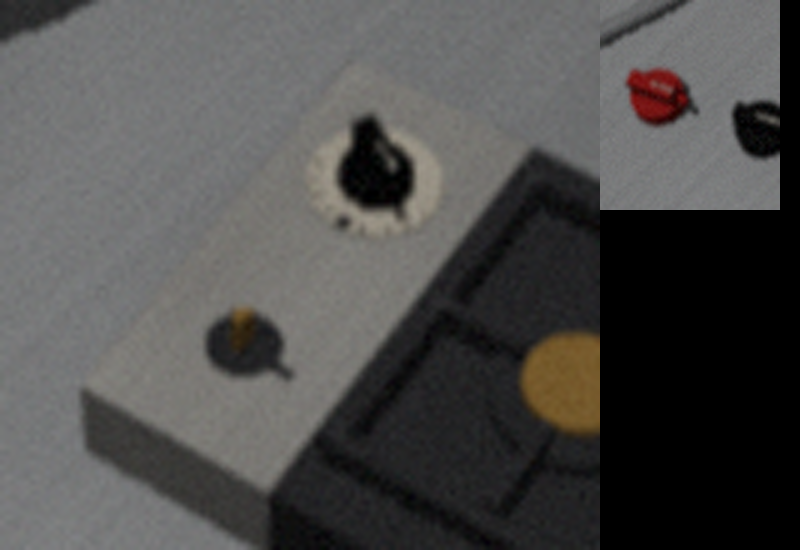

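```bash
python3 -m handwheel '[[[-0.031,0.039,0,0],[-0.031,0.039,0,0],[-0.031,0.039,0,0],[-0.031,0.039,0,0],[-0.031,0.039,0,0],[-0.031,0.039,0,0],[-0.031,0.039,0,0],[-0.031,0.039,0,0],[-0.031,0.039,0,0],[-0.031,0.039,0,0]]]' 0.06
python3 - <<'E'
from h import *
o=ctrl.get_obs();print(o['ee_pos'],o['eef_rot'],o['joint_vel'])
im,m=snap('wrist','w1.png'); print(m['position'],m['attitude'])
E
```

```text
time_s: 1.15
ee_pos: [0.4358, 0.1363, 0.2229]
eef_rot: [3.142, 0.002, 1.336]
force: [-0.1, 1.1, 0.8]
grip_width: 0.0601
[0.43578068 0.13634898 0.22288666] [3.14156447e+00 2.33011830e-03 1.33590465e+00] [-1.03127413  0.34362526 -0.37354735 -0.00193363  0.02189664 -1.0248226 ]
[0.35762671 0.15548027 0.38259401] [-0.27763796  0.00230583  1.33630072]
```

View pics/w1.png

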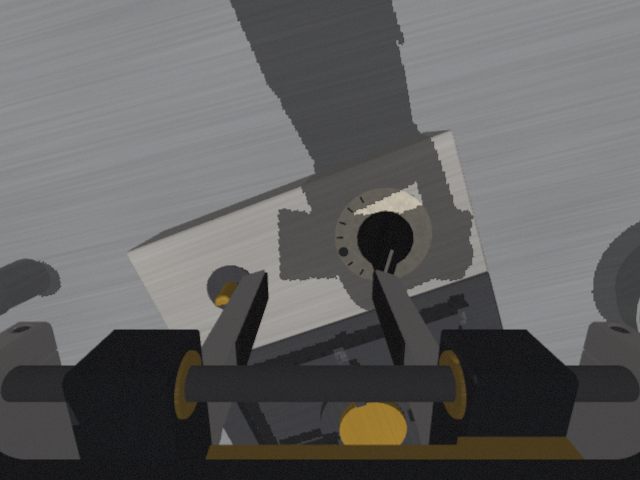

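The wrist picture, taken while the arm was still settling, shows the dial at (385,238) and the stud at (344,252). The shaft at (226,295) and the dial's nose are partly hidden by the fingers. I'll shift forward, let it settle and measure.

```bash
python3 -m handwheel '[[[-0.01,0.045,0,0],[-0.005,0.035,0,0],[0,0,0,0],[0,0,0,0]]]' 0.094
python3 - <<'E'
from h import *
im,m=snap('wrist','w2.png'); np.save('w2m.npy',m,allow_pickle=True); print(m['position'],m['attitude'],ctrl.get_obs()['ee_pos'],ctrl.get_obs()['joint_vel'].round(3))
cv2.imwrite('pics/w2c.png',cv2.resize(im[100:300,170:470,::-1],None,fx=2.66,fy=2.66,interpolation=cv2.INTER_CUBIC))
E
```

```text
time_s: 1.6
ee_pos: [0.5138, 0.0947, 0.2216]
eef_rot: [-3.141, 0.004, 1.326]
force: [-0.1, 0.3, 0.0]
grip_width: 0.0887
[0.43607958 0.11483919 0.38138601] [-0.27671326  0.00417922  1.3268011 ] [0.51362744 0.0949158  0.22164418] [ 0.018 -0.02   0.013  0.002  0.001  0.001]
```

View pics/w2c.png

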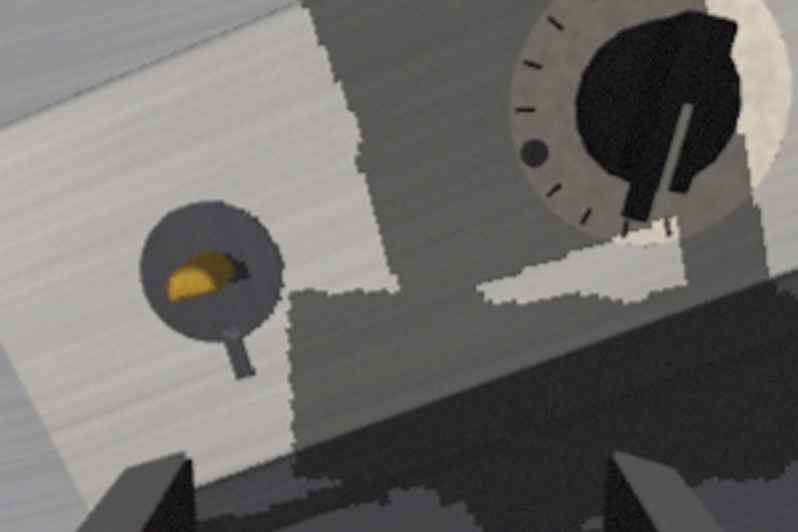

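The crop shows the dial's plate, the stud at crop (534,153), the shaft and collar at (212,270), and the collar tab pointing to (243,375). The dial's nose points down-left. I'll measure contours now.

Run:
```python
from h import *
im=cv2.imread('pics/w2.png'); m=np.load('w2m.npy',allow_pickle=True).item()
g=cv2.cvtColor(im,cv2.COLOR_BGR2GRAY)
a=cv2.resize(g[95:190,360:475],None,fx=6,fy=6,interpolation=cv2.INTER_CUBIC)
a=np.clip(a.astype(float)*2.2,0,255).astype(np.uint8); cv2.imwrite('pics/w2d.png',a)
f=lambda u,v:(170+u/2.66,100+v/2.66)
P={}
for n,u,v,z in[('stud',534,153,.0845),('collar',211,271,.082),('tabend',243,377,.082),('disc',658,98,.096),('plateL',512,105,.0825)]:
    P[n]=cast(m,*f(u,v),z); print(n,P[n].round(4))
# collar & tab
c=P['collar'];t=P['tabend'];print('tab dir',np.degrees(np.arctan2(*(t-c)[1::-1])),np.linalg.norm(t-c))
# disc (dark) contour: fit
mask=(g<45).astype(np.uint8); mask[:, :360]=0; mask[190:]=0
cs,_=cv2.findContours(mask,0,1); k=max(cs,key=cv2.contourArea); print(cv2.boundingRect(k),cv2.contourArea(k))
```

```text
stud [0.4596 0.1526 0.0845]
collar [0.4715 0.0396 0.082 ]
tabend [0.5098 0.0394 0.082 ]
disc [0.4518 0.191  0.096 ]
plateL [0.4434 0.1491 0.0825]
tab dir -0.36629819042228867 0.038325184945715476
(387, 104, 61, 79) 3018.0
```

View pics/w2d.png

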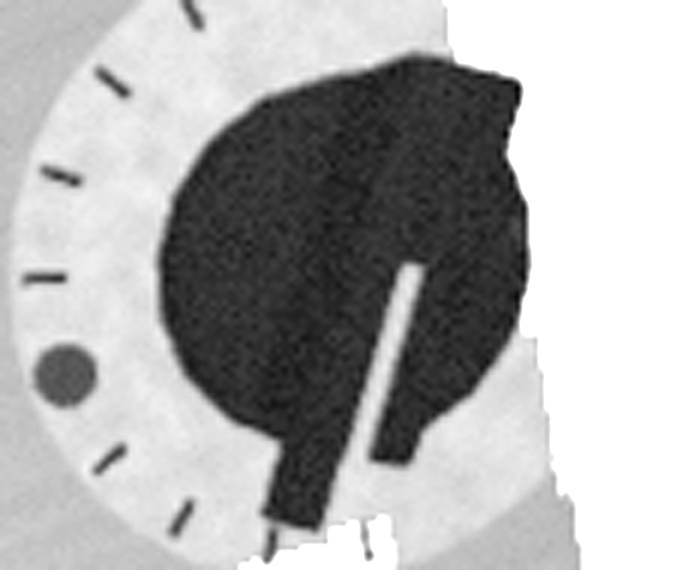

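The enlargement shows the white line running from (412,265), the bar centre, to (360,460), its nose end. The nose tip is at about (293,523) and the stud at (65,375).

Run:
```python
from h import *
m=np.load('w2m.npy',allow_pickle=True).item()
f=lambda u,v:(360+u/6-.4,95+v/6-.4)
A=cast(m,*f(412,265),.122);B=cast(m,*f(362,460),.122);S=cast(m,*f(65,375),.0845)
N=cast(m,*f(293,523),.103)
ang=lambda v:np.degrees(np.arctan2(v[1],v[0]))
print(A,B,S,N,np.linalg.norm(A-B)); D=np.array([.4518,.191,0])
for C in(A,D): print('bar',ang(B-A),'nose',ang(N-C),np.linalg.norm((N-C)[:2]),'stud',ang(S-C),np.linalg.norm((S-C)[:2]))
o=ctrl.get_obs();print(o['ee_pos'],o['eef_rot'],o['qpos'],o['grip_width'])
# same things in wide scene view for cross-check
s=imaging.camera_model('scene'); print(proj(s,A),proj(s,B),proj(s,S),proj(s,[.4715,.0396,.112]))
```

```text
[0.45365352 0.19163994 0.122     ] [0.4755169  0.18184514 0.122     ] [0.45919152 0.15242674 0.0845    ] [0.48451454 0.17625699 0.103     ] 0.023957159718587487
bar -24.13239476872304 nose -26.494379098124067 0.034482425873060225 stud -81.96140554715357 0.03960233158085266
bar -24.13239476872304 nose -24.259003515972026 0.035883109694814265 stud -79.15231553379229 0.03927506563954574
[0.51362744 0.0949158  0.22164418] [-3.14075558  0.00426482  1.32689925] [ 0.11439163  0.24203264  1.60109217 -0.0038396   1.30074923 -1.21147729] 0.09218269298737276
[355.45537499 187.81533103] [358.93382739 193.16109108] [348.45028587 203.34266818] [328.66952032 222.14509541]
```

```bash
python3 -m handwheel '[[[0.026,-0.027,0,0],[0.026,-0.027,0,0],[0.026,-0.027,0,0],[0,0,0.03,0.09],[0,0,0.03,0.09],[0,0,0,0],[0,0,0,0]]]' 0.05 12
cat >> h.py <<'E'
def go(x,y,z,yaw):
    """rows needed: shift in current tool axes, turn about tool z (rad)"""
    o=ctrl.get_obs(); Rm=R.from_euler('xyz',o['eef_rot']).as_matrix()
    print('t',round(o['time_s'],2),'pos',o['ee_pos'].round(4),'yaw',np.degrees(o['eef_rot'][2]).round(2),'F',o['force'].round(1),'M',o['moment'].round(2),'w',round(float(o['grip_width']),4),'q6',o['qpos'][5].round(2))
    print('shift',(Rm.T@(np.array([x,y,z])-o['ee_pos'])).round(4),'turn',round(-(np.radians(yaw)-o['eef_rot'][2]),3))
E
python3 -c "
from h import *
go(.4525,.1912,.119,65.7)"
```

```text
time_s: 2.35
ee_pos: [0.446, 0.197, 0.1625]
eef_rot: [3.14, 0.002, 1.15]
force: [0.3, -0.1, 0.1]
grip_width: 0.0502
t 2.35 pos [0.446  0.197  0.1625] yaw 65.88 F [ 0.3 -0.1  0.1] M [0.02 0.   0.01] w 0.0502 q6 -0.81
shift [-0.0025  0.0082  0.0435] turn 0.003
```

```bash
python3 -m handwheel '[[[-0.0025,0.008,0,0],[0,0,0.02,0],[0,0,0.02,0],[0,0,0,0]]]'
python3 -c "
from h import *
go(.4525,.1912,.119,65.7)"
```

```text
time_s: 2.75
ee_pos: [0.4559, 0.1907, 0.1274]
eef_rot: [3.133, -0.004, 1.157]
force: [0.0, 0.5, 0.4]
grip_width: 0.0502
t 2.75 pos [0.4559 0.1907 0.1274] yaw 66.28 F [0.  0.5 0.4] M [ 0.02  0.04 -0.05] w 0.0502 q6 -0.83
shift [-0.0009 -0.0034  0.0083] turn 0.01
```

```bash
python3 -m handwheel '[[[-0.001,-0.003,0.004,0.01],[0,0,0.004,0],[0,0,0,0]]]'
python3 -c "
from h import *
go(.4525,.1912,.119,65.7)"
```

```text
time_s: 3.05
ee_pos: [0.4544, 0.1908, 0.1222]
eef_rot: [3.13, -0.007, 1.147]
force: [0.2, 0.5, 0.4]
grip_width: 0.05
t 3.05 pos [0.4544 0.1908 0.1222] yaw 65.7 F [0.2 0.5 0.4] M [0.03 0.05 0.02] w 0.05 q6 -0.82
shift [-0.0004 -0.0019  0.0032] turn 0.0
```

```bash
python3 -m handwheel '[[[0,-0.0015,0.002,0],[0,0,0,0],[0,0,0,0],[0,0,0,0],[0,0,0,0],[0,0,0,0]]]' 0 12
python3 -c "
from h import *
go(.4525,.1912,.12,65.7)"
```

```text
time_s: 3.65
ee_pos: [0.4535, 0.1918, 0.1215]
eef_rot: [3.128, -0.009, 1.147]
force: [0.4, 0.6, -1.3]
grip_width: 0.016
t 3.65 pos [0.4535 0.1918 0.1215] yaw 65.74 F [ 0.4  0.6 -1.3] M [-0.07 -0.05 -0.03] w 0.016 q6 -0.82
shift [-0.001  -0.0007  0.0015] turn 0.001
```

```bash
python3 -m handwheel '[[[0,0,0,0.1],[0,0,0,0.12],[0,0,0,0.12],[0,0,0,0.12],[0,0,0,0.12],[0,0,0,0.12],[0,0,0,0.1],[0,0,0,0],[0,0,0,0]]]'
python3 -c "
from h import *
go(.4528,.1915,.121,9.4)"
```

```text
time_s: 4.55
ee_pos: [0.4537, 0.1921, 0.1215]
eef_rot: [3.139, -0.016, 0.32]
force: [0.6, 0.8, -0.1]
grip_width: 0.0162
t 4.55 pos [0.4537 0.1921 0.1215] yaw 18.34 F [ 0.6  0.8 -0.1] M [-0.11  0.07 -0.03] w 0.0162 q6 0.01
shift [-0.0011  0.0003  0.0005] turn 0.156
```

```bash
python3 -m handwheel '[[[0,0,0,0.08],[0,0,0,0.08],[0,0,0,0],[0,0,0,0]]]'
python3 -m handwheel '[[[0,0,0,0],[0,0,0,0],[0,0,-0.02,0],[0,0,-0.04,0],[0,-0.04,-0.04,0],[0,0.00,-0.02,0],[0,0,0,0],[0,0,0,0]]]' 0.04
python3 - <<'E'
from h import *
go(.4525,.1912,.12,9.2)
im,m=snap('wrist','w3.png'); np.save('w3m.npy',m,allow_pickle=True)
u,v=proj(m,[.4525,.1912,.1]); u,v=int(u),int(v); print(u,v,m['position'])
u0,v0=max(u-65,0),max(v-50,0)
g=cv2.cvtColor(im,cv2.COLOR_RGB2GRAY)[v0:v0+100,u0:u0+130]; print(u0,v0)
cv2.imwrite('pics/w3c.png',np.clip(cv2.resize(g,None,fx=6,fy=6,interpolation=cv2.INTER_CUBIC)*2.,0,255))
E
```

```text
time_s: 4.95
ee_pos: [0.4538, 0.1922, 0.1215]
eef_rot: [3.141, -0.016, 0.168]
force: [1.3, 0.6, -0.7]
grip_width: 0.0162
time_s: 5.75
ee_pos: [0.4447, 0.2279, 0.2405]
eef_rot: [3.141, -0.013, 0.179]
force: [-0.5, 0.7, -0.6]
grip_width: 0.0398
t 5.75 pos [0.4447 0.2279 0.2405] yaw 10.23 F [-0.5  0.7 -0.6] M [-0.03  0.06 -0.02] w 0.0398 q6 0.22
shift [-0.0004  0.0374  0.1206] turn 0.018
319 269 [0.4278869  0.30647586 0.4001691 ]
254 219[ WARN:0@1.260] global loadsave.cpp:1063 imwrite_ Unsupported depth image for selected encoder is fallbacked to CV_8U.
```

View pics/w3c.png

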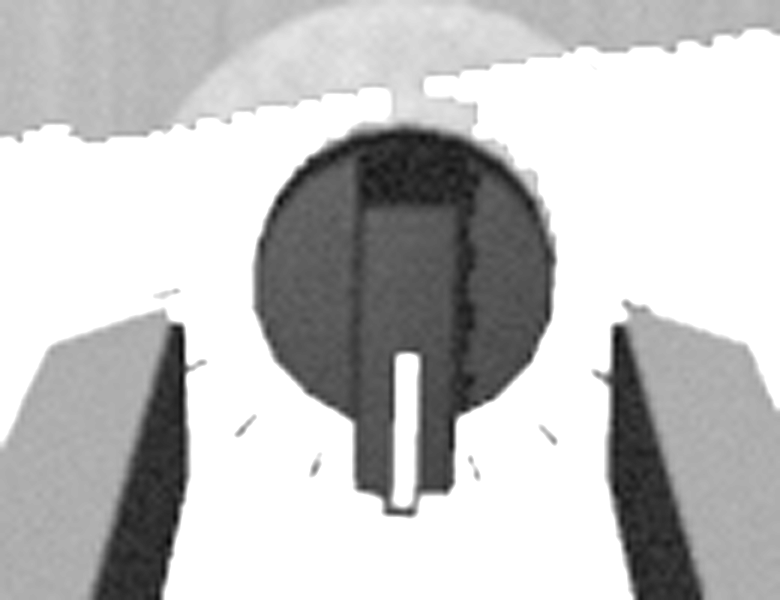

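The close-up shows the nose pointing at the middle of the marks, with the stud hidden under it. I'll compute the line direction against the mark bisector.

Run:
```python
from h import *
m=np.load('w3m.npy',allow_pickle=True).item()
f=lambda u,v:(254+u/6-.4,219+v/6-.4)
c=lambda u,v,z:cast(m,*f(u,v),z)
ang=lambda v:np.degrees(np.arctan2(v[1],v[0]))
A=c(407,353,.122);B=c(402,506,.122);N=c(401,513,.103);Dc=c(405,272,.096)
print('line',A,B,ang(B-A),'nose',N,'disc centre',Dc,'bar mid-edges dir',ang(c(404,490,.122)-c(411,205,.122)))
for C in(A,Dc,np.array([.4525,.1912,0])):
    an=[ang(c(u,v,.0825)-C) for u,v in[(245,427),(548,435),(316,465),(474,468)]]
    print(C[:2].round(4),'marks',np.round(an,1),'mid',(an[0]+an[1])/2,(an[2]+an[3])/2,'nose',ang(N-C))
```

```text
line [0.45371813 0.19225264 0.122     ] [0.45744149 0.16760846 0.122     ] -81.40846889465404 nose [0.45952363 0.15686862 0.103     ] disc centre [0.45331849 0.195233   0.096     ] bar mid-edges dir -80.97386680591099
[0.4537 0.1923] marks [-121.6  -41.8 -101.5  -61.8] mid -81.66662086994084 -81.67739797849579 nose -80.6824326870278
[0.4533 0.1952] marks [-119.   -44.4 -100.2  -63.3] mid -81.70287292830017 -81.72604859787783 nose -80.81242548322885
[0.4525 0.1912] marks [-120.8  -39.5 -100.1  -59.6] mid -80.1813466675639 -79.81377819603597 nose -78.43778448210857
```

```bash
python3 -m handwheel '[[[-0.0066,0.049,0,0],[-0.0066,0.049,0,0],[-0.0066,0.049,0,0],[-0.0066,0.049,0,0],[-0.0066,0.049,0,0],[-0.0066,0.049,0,0],[-0.0066,0.049,0,0],[-0.0066,0.049,0,0],[-0.0066,0.049,0,0],[-0.0066,0.049,0,0]]]' 0.08 >/dev/null
python3 -m handwheel '[[[-0.0066,0.049,0,0],[-0.0066,0.049,0,0],[-0.005,0.04,0,0],[0,0,0,0],[0,0,0,0],[0,0,0,0]]]'
python3 - <<'E'
from h import *
go(.475,-.376,.07,10)
im,m=snap('wrist','w4.png'); np.save('w4m.npy',m,allow_pickle=True)
print(proj(m,[.475,-.376,.03]))
E
```

```text
time_s: 7.4
ee_pos: [0.4628, -0.4173, 0.2136]
eef_rot: [-3.124, 0.013, 0.178]
force: [-0.1, 0.7, -0.1]
grip_width: 0.0802
t 7.4 pos [ 0.4628 -0.4173  0.2136] yaw 10.22 F [-0.1  0.7 -0.1] M [-0.04  0.01  0.02] w 0.0802 q6 -0.97
shift [ 0.0212 -0.036   0.144 ] turn 0.004
[341.68246678 186.54191675]
```

View pics/w4.png

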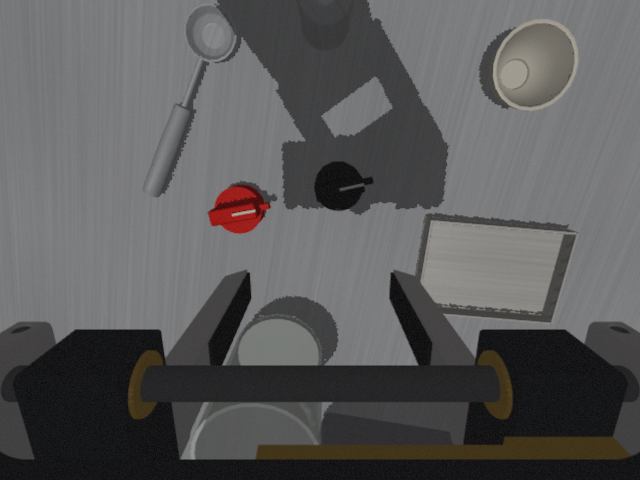

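The wrist view shows the black knob at (338,185), with its white line from (341,189) to (372,181), so the nose points right. The red look-alike is at (238,208), the jug at (280,345) and below, and the tray on the right. I'll work out the knob pose and the clearance to the jug.

Run:
```python
from h import *
im=cv2.imread('pics/w4.png'); m=np.load('w4m.npy',allow_pickle=True).item()
for u,v in[(280,320),(280,345),(280,368)]: print('jug',cast(m,u,v,0).round(3))
s=imaging.camera_model('scene')
for u,v,z in[(150,360,.15),(153,348,.15),(166,383,0),(166,400,0)]: print('jug scene',cast(s,u,v,z).round(3))
g=cv2.cvtColor(im,cv2.COLOR_BGR2GRAY)
a=cv2.resize(g[150:220,300:390],None,fx=8,fy=8,interpolation=cv2.INTER_CUBIC)
cv2.imwrite('pics/w4c.png',np.clip(a*3.,0,255).astype(np.uint8))
```

```text
jug [ 0.434 -0.553  0.   ]
jug [ 0.439 -0.587  0.   ]
jug [ 0.444 -0.62   0.   ]
jug scene [ 0.425 -0.588  0.15 ]
jug scene [ 0.406 -0.564  0.15 ]
jug scene [ 0.434 -0.598  0.   ]
jug scene [ 0.47  -0.627  0.   ]
```

View pics/w4c.png

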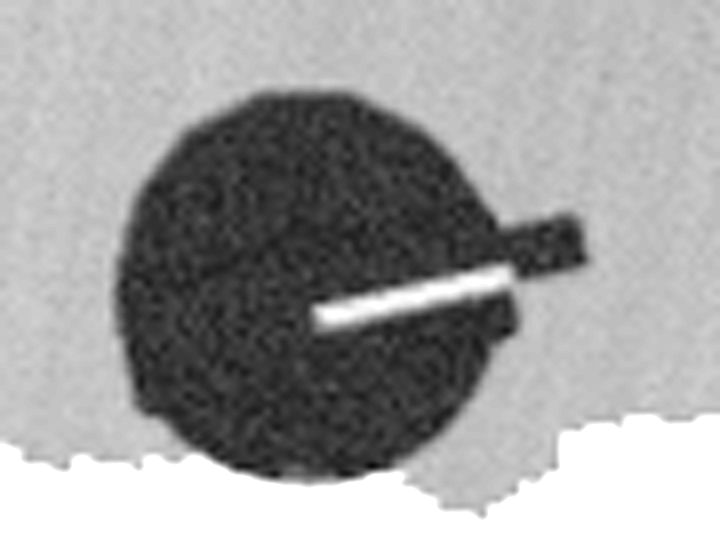

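The line runs from (315,317), the centre of the bar, to (513,275), and the nose ends at (583,242).

Run:
```python
from h import *
m=np.load('w4m.npy',allow_pickle=True).item()
c=lambda u,v,z:cast(m,300+u/8-.44,150+v/8-.44,z)
ang=lambda v:np.degrees(np.arctan2(v[1],v[0]))
A=c(313,318,.046);B=c(513,275,.046);N=c(583,242,.027)
print(A,B,ang(B-A),np.linalg.norm(B-A),'nose',N,ang(N-A),np.linalg.norm((N-A)[:2]),'skirt',c(309,288,.011),c(309,288,.022))
o=ctrl.get_obs();print(o['eef_rot'],o['qpos'].round(3))
go(*A[:2],.12,ang(B-A)-90)
```

```text
[ 0.47153477 -0.37751505  0.046     ] [ 0.49425807 -0.36811158  0.046     ] 22.48097519196174 0.024592146603611992 nose [ 0.50463848 -0.36401247  0.027     ] 22.18990918097922 0.03575158042071816 skirt [ 0.47245566 -0.3775771   0.011     ] [ 0.47179857 -0.37646905  0.022     ]
[-3.12416086  0.01342516  0.17894886] [-7.910e-01  4.850e-01  1.291e+00 -1.000e-03  1.388e+00 -9.700e-01]
t 7.45 pos [ 0.463  -0.417   0.2137] yaw 10.25 F [-0.   0.3 -0.2] M [-0.08  0.01  0.04] w 0.0799 q6 -0.97
shift [ 0.0167 -0.0357  0.0941] turn 1.357
```

```bash
python3 -m handwheel '[[[0.016,-0.035,0,0],[0,0,0.02,0.14],[0,0,0.02,0.14],[0,0,0.02,0.14],[0,0,0.02,0.14],[0,0,0.01,0.14],[0,0,0,0.14],[0,0,0,0.14],[0,0,0,0.14],[0,0,0,0.14]]]' 0.05
python3 -m handwheel '[[[0,0,0,0.08],[0,0,0,0],[0,0,0,0]]]'
python3 -c "
from h import *
go(.4715,-.3775,.044,-67.7);print(ctrl.get_obs()['eef_rot'])"
```

```text
time_s: 8.45
ee_pos: [0.4738, -0.3649, 0.1237]
eef_rot: [3.135, 0.017, -1.115]
force: [-0.3, 0.3, 0.6]
grip_width: 0.05
time_s: 8.75
ee_pos: [0.4746, -0.3619, 0.1247]
eef_rot: [3.134, 0.016, -1.196]
force: [0.4, -0.0, -0.0]
grip_width: 0.05
t 8.75 pos [ 0.4746 -0.3619  0.1247] yaw -68.51 F [ 0.4 -0.  -0. ] M [-0.08  0.16  0.06] w 0.05 q6 0.48
shift [0.0146 0.008  0.0806] turn -0.014
[ 3.13446278  0.01571135 -1.19566175]
```

```bash
python3 -m handwheel '[[[0.0145,0.008,0.01,-0.014],[0,0,0.025,0],[0,0,0.025,0],[0,0,0,0],[0,0,0,0]]]'
python3 -c "
from h import *
go(.4715,-.3775,.045,-67.7);print(ctrl.get_obs()['eef_rot'])"
```

```text
time_s: 9.25
ee_pos: [0.4729, -0.3767, 0.0654]
eef_rot: [3.136, 0.013, -1.167]
force: [0.3, -0.2, 0.2]
grip_width: 0.0499
t 9.25 pos [ 0.4729 -0.3767  0.0654] yaw -66.84 F [ 0.3 -0.2  0.2] M [-0.01  0.15  0.08] w 0.0499 q6 0.43
shift [0.0004 0.0015 0.0204] turn 0.015
[ 3.13647972  0.01270429 -1.16666416]
```

```bash
python3 -m handwheel '[[[0,0.0015,0.01,0.015],[0,0,0.01,0],[0,0,0,0],[0,0,0,0]]]'
python3 -m handwheel '[[[0,0,0,0],[0,0,0,0],[0,0,0,0],[0,0,0,0],[0,0,0,0]]]' 0 25
python3 -c "
from h import *
go(.4715,-.3775,.045,-67.7);print(ctrl.get_obs()['eef_rot'])"
```

```text
time_s: 9.65
ee_pos: [0.4722, -0.3775, 0.0468]
eef_rot: [3.138, 0.009, -1.181]
force: [-0.7, -0.4, -0.3]
grip_width: 0.0502
time_s: 10.15
ee_pos: [0.4727, -0.3779, 0.048]
eef_rot: [3.139, 0.008, -1.181]
force: [0.1, 0.2, 0.6]
grip_width: 0.0159
t 10.15 pos [ 0.4727 -0.3779  0.048 ] yaw -67.64 F [0.1 0.2 0.6] M [-0.    0.13 -0.02] w 0.0159 q6 0.44
shift [-0.0008  0.001   0.003 ] turn 0.001
[ 3.13876247  0.00767474 -1.18056316]
```

```bash
python3 -m handwheel '[[[0,0,-0.02,0],[0,0,-0.045,0],[0,0,-0.045,0],[0,0,-0.045,0],[0,0,0,0]]]'
python3 -m handwheel '[[[-0.043,-0.0177,0,0],[-0.043,-0.0177,0,0],[-0.043,-0.0177,0,0],[-0.043,-0.0177,0,0],[-0.043,-0.0177,0,0],[-0.043,-0.0177,0,0],[-0.043,-0.0177,0,0],[-0.043,-0.0177,0,0],[0,0,0,0],[0,0,0,0]]]'
python3 -c "
from h import *
go(.4725,.0396,.17,-90.2);print(ctrl.get_obs()['eef_rot'])"
```

```text
time_s: 10.65
ee_pos: [0.4729, -0.3783, 0.2072]
eef_rot: [3.137, 0.011, -1.181]
force: [-0.3, -0.3, -0.2]
grip_width: 0.0159
time_s: 11.65
ee_pos: [0.4702, 0.0074, 0.2061]
eef_rot: [3.135, 0.012, -1.182]
force: [-0.6, 0.8, -1.4]
grip_width: 0.0158
t 11.65 pos [0.4702 0.0074 0.2061] yaw -67.72 F [-0.6  0.8 -1.4] M [-0.1   0.11 -0.01] w 0.0158 q6 1.11
shift [-0.0285 -0.0145  0.0363] turn 0.392
[ 3.13547803  0.01211428 -1.18199237]
```

```bash
python3 -m handwheel '[[[-0.028,-0.014,0,0],[0,0,0,0.13],[0,0,0,0.13],[0,0,0,0.12],[0,0,0,0],[0,0,0,0]]]'
python3 - <<'E'
from h import *
go(.4725,.0396,.17,-90.2);print(ctrl.get_obs()['eef_rot'])
im,m=snap('wrist','w5.png'); np.save('w5m.npy',m,allow_pickle=True)
si,sm=snap('scene','s5.png'); sd,_=snap('side','d5.png')
c=np.zeros((480,800,3),np.uint8); c[:,:520]=im[:,60:580]
c[:240,520:]=cv2.resize(si[170:260,280:385],(280,240),interpolation=2)
c[240:,520:]=cv2.resize(sd[200:320,220:360],(280,240),interpolation=2)
cv2.imwrite('pics/c5.png',c[:,:,::-1])
E
```

```text
time_s: 12.25
ee_pos: [0.4729, 0.0342, 0.2043]
eef_rot: [3.129, 0.008, -1.579]
force: [1.2, -0.1, -1.4]
grip_width: 0.0156
t 12.25 pos [0.4729 0.0342 0.2043] yaw -90.46 F [ 1.2 -0.1 -1.4] M [-0.01  0.15  0.02] w 0.0156 q6 1.57
shift [-0.0051  0.      0.0343] turn -0.004
[ 3.12879413  0.00830325 -1.57877887]
```

View pics/c5.png

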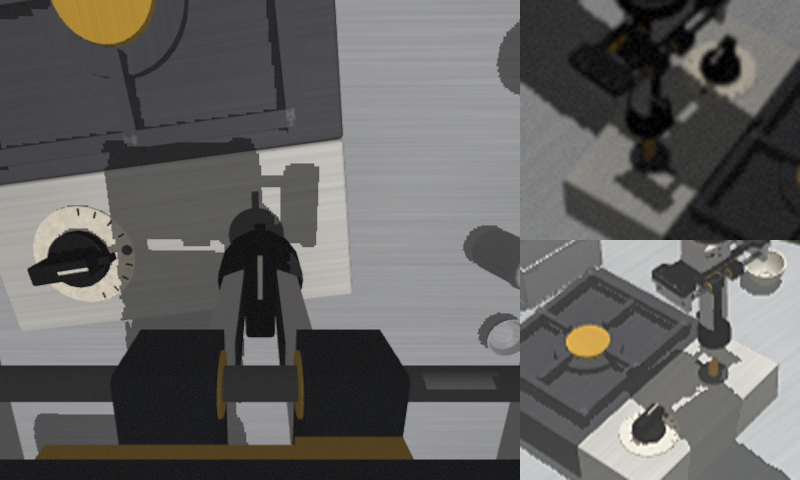

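The picture shows the knob held over the shaft, nose pointing up towards the collar tab at composite (255,195). The dial nose points at the stud at (127,250). I'll refine the offsets from the white line and the tab.

Run:
```python
from h import *
im=cv2.imread('pics/w5.png'); m=np.load('w5m.npy',allow_pickle=True).item()
g=cv2.cvtColor(im,cv2.COLOR_BGR2GRAY)
sub=g[248:310,308:334]; ys,xs=np.nonzero(sub>110); 
print('line u,v range',xs.min()+308,xs.max()+308,ys.min()+248,ys.max()+248)
top=(xs[ys<ys.min()+8].mean()+308,ys.min()+248-.5);bot=(xs[ys>ys.max()-8].mean()+308,ys.max()+248+.5)
A=cast(m,*bot,.2023);B=cast(m,*top,.2023);d=B-A
print('centre',A,'nose end',B,np.degrees(np.arctan2(d[1],d[0])),np.linalg.norm(d))
# tab: dark pixels rows 188..206
for v in(194,198,202,206):
    r=g[v,300:332]; x=np.nonzero(r<75)[0]; print(v,x+300 if len(x)<14 else (x.min()+300,x.max()+300), end=' ')
    u=(x.min()+x.max())/2+300; print(cast(m,u,v,.082)[:2].round(4))
# collar left/right edges
for v in(212,218,224):
    r=g[v,270:360]; x=np.nonzero(r<70)[0]+270; print(v,x.min(),x.max(),cast(m,x.min()-.5,v,.082)[:2].round(4),cast(m,x.max()+.5,v,.082)[:2].round(4))
```

```text
Traceback (most recent call last):
ValueError: zero-size array to reduction operation minimum which has no identity
```

Run:
```python
from h import *
im=cv2.imread('pics/w5.png'); m=np.load('w5m.npy',allow_pickle=True).item()
g=cv2.cvtColor(im,cv2.COLOR_BGR2GRAY)
sub=g[248:312,310:332]; th=(int(sub.max())+20)//2; print(sub.max())
n,l,st,ce=cv2.connectedComponentsWithStats((sub>th).astype(np.uint8)); print(th,st,ce)
k=1+np.argmax(st[1:,4]); ys,xs=np.nonzero(l==k)
top=(xs[ys<ys.min()+8].mean()+310,ys.min()+248-.5);bot=(xs[ys>ys.max()-8].mean()+310,ys.max()+248+.5)
A=cast(m,*bot,.2023);B=cast(m,*top,.2023);d=B-A
print(top,bot,'centre',A,'nose end',B,np.degrees(np.arctan2(d[1],d[0])),np.linalg.norm(d))
print(g[192:244:4,276:360:3])
```

```text
105
62 [[   0    0   22   64 1170]
 [   7    7    6   45  238]] [[10.64444444 32.17435897]
 [ 9.78991597 28.18487395]]
(np.float64(319.53333333333336), np.float64(254.5)) (np.float64(319.94871794871796), np.float64(299.5)) centre [0.47193789 0.03430897 0.2023    ] nose end [0.49699335 0.03433053 0.2023    ] 0.04929575363522645 0.025055474022518558
[[ 90  90  89  89  89  89  91  91  89  88  89  89  51  37  61  91 188 189
  191 190 190 187  91  90  92  90  88  89]
 [ 89  91  88  91  92  92  93  94  92  92  94  91  46  40  59  91 181 180
  178 178 180 180  89  92  89  88  91  92]
 [ 93  91  92  92  90  88  90  90  89  91  90  90  50  41  59  91 184 183
  185 184 184 183  90  90  92  92  91  93]
 [ 89  91  92  91  91  91  91  90  90  90  90  90  50  40  47  91 164 185
  188 188 191 190  93  95  93  94  93  91]
 [ 89  91  90  92  91  92  92  94  93  92  92  73  47  38  44  61  85  93
  187 188 186 187  91  91  89  90  91  89]
 [ 92  93  94  91  94  92  94  92  68  41  39  42  37  41  39  39  41  37
   46 167 185 187  91  93  91  91  91  92]
 [ 94  93  92  91  91  88  91  43  35  38  39  43  42  41  36  42  42  42
   40  41 112 185  89  94  91  91  91  93]
 [ 91  91  91  91  89  89  40  39  40  41  37  39  37  40  39  40  43  36
   41  39  74 132  91  92  91  91  91  89]
 [ 92  92  92  94  91  49  41  40  39  40  39  40  37  27  25  24  19  42
   39  40  53  38  85  92  90  91  90  90]
 [ 92  92  90  92  90  36  40  38  39  37  40  42  42  23  17  25  18  39
   39  40  39  42  44  91  90  89  92  89]
 [ 88  91  90  90  78  43  41  38  36  41  33  19  20  16  20  22  22  15
   27  28  38  39  41  89  88  90  89  91]
 [ 88  89  89  90  73  42  40  34  23  18  18  18  25  19  19  20  22  20
   24  16  24  25  36  92  91  93  90  91]
 [153 118  90  91  89  42  17  20  15  23  18  11  19  25  21  21  21  20
   20  16  15  11  21  20  82  90  90  90]]
```

Run:
```python
from h import *
im=cv2.imread('pics/w5.png'); m=np.load('w5m.npy',allow_pickle=True).item()
g=cv2.cvtColor(im,cv2.COLOR_BGR2GRAY)
for v in(192,198,204,220,224,228,232,236):
    x=np.nonzero(g[v,276:350]<66)[0]+276; print(v,x.min(),x.max(),cast(m,(x.min()+x.max())/2,v,.082)[:2].round(4), (cast(m,x.max()+.5,v,.082)-cast(m,x.min()-.5,v,.082))[1].round(4))
col=g[170:215,314]; print(col)
```

```text
192 312 318 [0.5095 0.0391] -0.0058
198 312 318 [0.5044 0.0392] -0.0059
204 312 318 [0.4993 0.0392] -0.0059
220 293 334 [0.4855 0.0407] -0.0359
224 291 341 [0.4819 0.0386] -0.0438
228 290 342 [0.4784 0.0386] -0.0456
232 289 343 [0.4748 0.0387] -0.0475
236 289 343 [0.4712 0.0387] -0.0477
[93 91 92 91 91 92 93 90 89 93 94 98 95 92 91 89 91 90 89 90 92 65 40 40
 40 40 39 40 40 42 36 41 42 39 41 42 38 40 39 39 40 35 40 39 42]
```

```bash
python3 - <<'E'
from h import *
o=ctrl.get_obs(); z=R.from_euler('xyz',o['eef_rot']).as_matrix()[:,2]; print(z)
t=np.array([.473,.039,.17])-.035*z*[1,1,0]; print(t); go(*t,-90)
E
python3 -m handwheel '[[[-0.0047,0,0.012,-0.006],[0,0,0.01,0],[0,0,0,0],[0,0,0,0]]]'
python3 - <<'E'
from h import *
o=ctrl.get_obs(); z=R.from_euler('xyz',o['eef_rot']).as_matrix()[:,2]; print(z)
t=np.array([.473,.039,.163])-.035*z*[1,1,0]; print(t); go(*t,-90)
E
```

```text
[-0.01259821  0.00846889 -0.99988477]
[0.47344094 0.03870359 0.17      ]
t 12.4 pos [0.4729 0.0347 0.2044] yaw -90.49 F [-0.  -0.2 -0.4] M [-0.06  0.17 -0.01] w 0.0153 q6 1.57
shift [-0.0038 -0.001   0.0344] turn -0.008
time_s: 12.8
ee_pos: [0.4723, 0.0399, 0.1798]
eef_rot: [3.128, 0.008, -1.569]
force: [-0.4, -0.5, 0.0]
grip_width: 0.0159
[-0.0136462   0.00845826 -0.99987111]
[0.47347762 0.03870396 0.163     ]
t 12.8 pos [0.4723 0.0399 0.1798] yaw -89.93 F [-0.4 -0.5  0. ] M [-0.02  0.1   0.01] w 0.0159 q6 1.57
shift [ 0.0013 -0.0014  0.0167] turn 0.001
```

```bash
python3 -m handwheel '[[[0.001,-0.0015,0.004,0],[0,0,0.008,0],[0,0,0,0],[0,0,0,0]]]'
python3 - <<'E'
from h import *
o=ctrl.get_obs(); z=R.from_euler('xyz',o['eef_rot']).as_matrix()[:,2]
t=np.array([.473,.039,.163])-.035*z*[1,1,0]; print(t); go(*t,-90)
E
```

```text
time_s: 13.2
ee_pos: [0.4738, 0.0389, 0.1667]
eef_rot: [3.128, 0.008, -1.569]
force: [-0.0, 1.2, -1.4]
grip_width: 0.0158
[0.47347334 0.03870495 0.163     ]
t 13.2 pos [0.4738 0.0389 0.1667] yaw -89.9 F [-0.   1.2 -1.4] M [-0.03  0.09 -0.03] w 0.0158 q6 1.57
shift [0.0002 0.0003 0.0037] turn 0.002
```

Aligned to within 0.4 mm. Lowering in small steps.

```bash
python3 -m handwheel '[[[0,0,0.005,0],[0,0,0.005,0],[0,0,0.003,0],[0,0,0,0]]]'
python3 -c "
from h import *
go(.4735,.0387,.140,-90)"
```

```text
time_s: 13.6
ee_pos: [0.4736, 0.039, 0.1527]
eef_rot: [3.128, 0.008, -1.569]
force: [-0.6, 0.5, -1.2]
grip_width: 0.0158
t 13.6 pos [0.4736 0.039  0.1527] yaw -89.9 F [-0.6  0.5 -1.2] M [-0.03  0.16  0.01] w 0.0158 q6 1.57
shift [ 0.0004 -0.      0.0127] turn 0.002
```

```bash
python3 -m handwheel '[[[0,0,0.005,0],[0,0,0.005,0],[0,0,0.002,0],[0,0,0,0]]]' 0 40
python3 -c "
from h import *
go(.4735,.0387,.132,-90)"
```

```text
time_s: 14.0
ee_pos: [0.4736, 0.0391, 0.1398]
eef_rot: [3.129, 0.008, -1.569]
force: [-0.9, -0.7, 1.0]
grip_width: 0.0155
t 14.0 pos [0.4736 0.0391 0.1398] yaw -89.9 F [-0.9 -0.7  1. ] M [-0.07  0.17  0.01] w 0.0155 q6 1.57
shift [ 0.0005 -0.      0.0078] turn 0.002
```

```bash
for i in 1 2; do python3 -m handwheel '[[[0,0,0.003,0],[0,0,0.002,0],[0,0,0,0]]]'; done
python3 -c "
from h import *
go(.4735,.0387,.132,-90)"
```

```text
time_s: 14.3
ee_pos: [0.4737, 0.0391, 0.1355]
eef_rot: [3.129, 0.008, -1.569]
force: [-3.7, -0.6, 6.2]
grip_width: 0.0155
time_s: 14.6
ee_pos: [0.4739, 0.0391, 0.1319]
eef_rot: [3.131, 0.008, -1.569]
force: [-3.5, -0.5, 8.3]
grip_width: 0.0158
t 14.6 pos [0.4739 0.0391 0.1319] yaw -89.89 F [-3.5 -0.5  8.3] M [-0.05  1.09 -0.01] w 0.0158 q6 1.57
shift [ 0.0004  0.0004 -0.0001] turn 0.002
```

```bash
python3 -m handwheel '[[[0,0.0003,0.003,0],[0,0,0.003,0],[0,0,0.003,0]]]'; python3 -m handwheel '[[[0,0,0.003,0],[0,0,0.003,0]]]'
python3 -c "
from h import *
go(.4735,.0387,.132,-90)"
```

```text
time_s: 14.9
ee_pos: [0.476, 0.0391, 0.1301]
eef_rot: [3.139, 0.008, -1.568]
force: [-12.2, 0.1, 34.0]
grip_width: 0.0155
time_s: 15.1
ee_pos: [0.4773, 0.0391, 0.1295]
eef_rot: [-3.139, 0.007, -1.568]
force: [-17.4, -1.7, 41.7]
grip_width: 0.0156
t 15.1 pos [0.4773 0.0391 0.1295] yaw -89.85 F [-17.4  -1.7  41.7] M [-0.41  3.71 -0.01] w 0.0156 q6 1.57
shift [ 0.0004  0.0038 -0.0025] turn 0.003
```

It's at the stop, but pressing harder than needed at 42 N and drifting in x. I'll ease off to a moderate push.

```bash
python3 -m handwheel '[[[0,0.002,0,0],[0,0.001,0,0]]]'
python3 -m handwheel '[[[0,0.0005,0,0],[0,0,0.0007,0]]]'
python3 - <<'E'
from h import *
go(.4735,.0387,.132,-90);print(ctrl.get_obs()['eef_rot'])
E
```

```text
time_s: 15.3
ee_pos: [0.4764, 0.0391, 0.1324]
eef_rot: [-3.131, 0.007, -1.568]
force: [1.6, -0.0, 7.2]
grip_width: 0.0155
time_s: 15.5
ee_pos: [0.4767, 0.0391, 0.1333]
eef_rot: [-3.128, 0.007, -1.568]
force: [-5.2, -1.1, 5.6]
grip_width: 0.0158
t 15.5 pos [0.4767 0.0391 0.1333] yaw -89.84 F [-5.2 -1.1  5.6] M [-0.1   1.23  0.02] w 0.0158 q6 1.57
shift [0.0004 0.0032 0.0012] turn 0.003
[-3.12809376  0.00727667 -1.56793066]
```

```bash
python3 -m handwheel '[[[0,0.001,0.002,0],[0,0.001,0.002,0]]]'; python3 -m handwheel '[[[0,0.001,0.0015,0]]]'
python3 - <<'E'
from h import *
go(.4735,.0387,.132,-90);print(ctrl.get_obs()['eef_rot'])
E
```

```text
time_s: 15.7
ee_pos: [0.4762, 0.0391, 0.1308]
eef_rot: [-3.123, 0.007, -1.568]
force: [1.9, -0.1, 8.7]
grip_width: 0.0154
time_s: 15.8
ee_pos: [0.4762, 0.0391, 0.1302]
eef_rot: [-3.12, 0.007, -1.568]
force: [1.4, 0.3, 7.8]
grip_width: 0.0158
t 15.8 pos [0.4762 0.0391 0.1302] yaw -89.84 F [1.4 0.3 7.8] M [-0.08 -0.03  0.04] w 0.0158 q6 1.57
shift [ 0.0004  0.0026 -0.0019] turn 0.003
[-3.12010884  0.00725215 -1.56792679]
```

```bash
python3 -m handwheel '[[[0,0.0005,0.002,0]]]'; python3 -m handwheel '[[[0,0.0005,0.002,0]]]'
python3 - <<'E'
from h import *
go(.4735,.0387,.132,-90);print(ctrl.get_obs()['eef_rot'])
E
```

```text
time_s: 15.9
ee_pos: [0.4767, 0.0391, 0.1298]
eef_rot: [-3.117, 0.007, -1.568]
force: [-8.7, -2.1, 29.1]
grip_width: 0.0156
time_s: 16.0
ee_pos: [0.4768, 0.0391, 0.1297]
eef_rot: [-3.115, 0.007, -1.568]
force: [-10.3, -0.5, 28.4]
grip_width: 0.0154
t 16.0 pos [0.4768 0.0391 0.1297] yaw -89.83 F [-10.3  -0.5  28.4] M [-0.1   2.44  0.03] w 0.0154 q6 1.57
shift [ 0.0004  0.0032 -0.0024] turn 0.003
[-3.11490231  0.00713563 -1.56784961]
```

```bash
python3 -m handwheel '[[[0,0.0008,0.001,0]]]'
python3 - <<'E'
from h import *
im,m=snap('wrist','w6.png'); np.save('w6m.npy',m,allow_pickle=True)
si,sm=snap('scene','s6.png'); sd,_=snap('side','d6.png')
go(.4735,.0387,.132,-90)
c=np.zeros((480,800,3),np.uint8); c[:,:520]=im[:,60:580]
c[:240,520:]=cv2.resize(si[170:260,280:385],(280,240),interpolation=2)
c[240:,520:]=cv2.resize(sd[200:320,220:360],(280,240),interpolation=2)
cv2.imwrite('pics/c6.png',np.clip(c[:,:,::-1]*1.5,0,255).astype(np.uint8))
E
```

```text
time_s: 16.1
ee_pos: [0.4764, 0.0391, 0.13]
eef_rot: [-3.113, 0.007, -1.568]
force: [-3.0, -0.1, 8.7]
grip_width: 0.0157
t 16.25 pos [0.4765 0.0391 0.1299] yaw -89.82 F [-5.4 -0.  15. ] M [-0.12  1.3   0.04] w 0.0153 q6 1.57
shift [ 0.0004  0.0029 -0.0022] turn 0.003
```

View pics/c6.png

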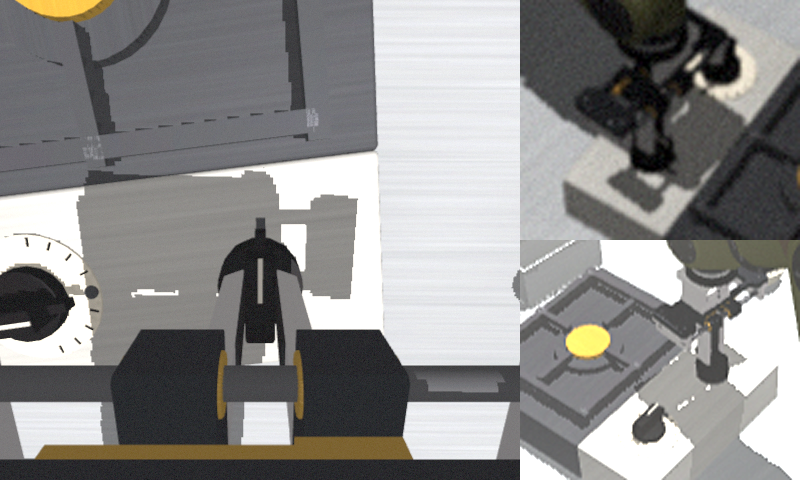

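The knob is seated with its nose over the tab, and the dial nose still points at the stud (92,292). The holding force is steady at 15 N, past the 9 N the spring gives at its stop. Handing in.

```bash
python3 -c "
from h import *
print(ctrl.hand_in()); go(.4735,.0387,.132,-90)"
```

```text
the job is handed in; nothing more can be done
None
the job is handed in; nothing more can be done
```

The burner is ready to light: the gas dial is at the stud, and the black knob is on the shaft and held pressed down. I handed in at about 16.3 s.

**Dial:** I gripped its bar and turned it clockwise about 56°. From close up, the white line pointed to -81.4° and the middle of the scale marks around the stud was at -81.7°. The last picture still shows the nose at the stud.

**Knob:** I picked it up, turned its nose to the collar tab (within about 0.5°), and it slid onto the shaft with no noticeable force. Pressing down, the force rose from 6 to 8–9 N, as the spring should, then climbed steeply at the stop. At hand-in the arm was holding it there with 15 N upward on the tool.

**What was not clean:**
- I briefly pressed too hard, about 42 N on the wrist. That was well below the 120 N wrist limit, and it was the held knob pushing on the shaft, not the arm or gripper body.
- That push moved the tool about 3 mm along the bar and tilted it about 2–3°. The knob probably slipped 1–2 mm in the pads, but it stayed gripped and seated.
- A side force of about 5 N remained at the end.
- How far the shaft went down is judged from force and tool height; I did not measure it directly.

I did not touch the red look-alike or the other things on the counter. I have no reading after hand-in.

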